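Power down, pull the relay and hold its window up to the inspection camera

ROBOT

A 6-joint arm with a two-finger parallel gripper is mounted at the origin on a cart in front of the work surface, level with it; the furniture and walls round the work are solid. World frame = base frame: x ahead of the robot, y to its left, z up, the work surface at z = 0. Lengths are in m, angles in degrees, forces in N, time in s.
With the tool pointing down it reaches from about 0.375 to 0.9 m from the base axis. Payload 3.1 kg.
Tool frame: the origin (TCP) lies between the finger pads; the fingertips stand 11 mm ahead of it and the grasp point (between the pads) lies 8 mm behind it; z points along the fingers, y is the line along which they close (so a half turn about z gives the same grasp; the last joint's range is limited). The gripper opens to 87 mm and grips with 3 to 60 N. Pads are 19 mm wide; open, the fingers measure 117 mm over their backs; the gripper's body (75 mm by 190 mm) begins 51 mm behind the grasp point.
Start: joints at [-82.363, 30.224, 82.088, -0, 67.689, -10.227], TCP at [0.192, -0.595, 0.234] pointing down, gripper open.
Joint ranges: [-176.69, 176.69], [-43.24, 126.21], [12.49, 139.97], [-82, 262], [0, 151.66], [-163.58, 163.58]. Speed limits (degrees/s): [159.86, 159.86, 180, 180, 180, 180].

INTERFACE

Orientations are given as a 3x3 rotation matrix whose columns are the frame's x, y, z axes.
In Python, from station import robot gives the robot as it stands.
- The arm moves only by the shell command python3 -m jog 'ROWS' [OPENING] [FORCE]. ROWS is a JSON object of lists of equal length, an entry for each row: "xyz": the shift along the tool's x, y, z in m, a list of three; "turn": the turn, a rotation vector about the tool's x, y, z in degrees, a list of three. A call has 1 to 20 rows; each row is the pose to reach, as a shift and turn from the pose commanded when the call began, along the tool's axes at that moment; what a row does not reach only later rows make up. A row lasts 1/10 s, in which the tool goes at most 50 mm and 8.59 degrees, less where a joint would pass 70% of its speed; a pose out of reach is approached as far as the arm can. A call with a gripper value outside its range is refused whole. OPENING is the finger opening in m, from 0 to 0.087, set as the call begins (- or left out, the last holds). The fingers move at their own pace and stop on an object; FORCE is the grip in N (left out, the last holds). Time passes only in rows, so rows that repeat a pose let the fingers close. It gives the time, the measured TCP pose, the force, the opening and the grip force at its end, in the units of the state.
- robot.sense(): the state, without advancing time (a new reading comes with each control period).
- robot.camera(name): name is "scene" or "top" or "wrist"; returns (picture, depth): 400x640x3 uint8, red, green, blue; 400x640 float32, m along the optical axis (not along the pixel's ray), 0 where there is no reading.
- robot.camera_params(name): a dict with "fx", "fy", "cx", "cy" (pixels), "k1" (the pictures are not rectified: a ray, as slopes to the right and down, at radius r is drawn at 1 + k1 r^2 times it, then the intrinsics apply), "R" (3x3) and "t" (3): a world point X has camera coordinates R X + t. Camera axes: x right, y down, z forward; pixel columns grow to the right and rows downward; lengths in m; the calibration is good to about 2 mm. A picture is of the moment at which its call begins: read the wrist's pose just before it. camera_params takes no time and is no camera call; for the wrist camera it gives the pose at the moment of the call.
- robot.close_job(): hands the job in; it is judged then, once.
The state is a dict: "time": time; "joint_pos": joint angles; "qd": joint speeds; "effort": joint torques, N m; "tool_pos": TCP position; "orientation": TCP orientation; "contact_force": force on the tool from outside, world axes, zero at the start; "moment": the same for the moment, N m; "grip_width": finger opening in m; "grip_force": force on a finger pad.
Only numpy, scipy, OpenCV 4.12 (cv2) and the standard library are available. Lean on these libraries where they do the work, as an engineer would, in place of code of your own. Each camera call takes 0.05 s, during which the arm holds its last target. There are 200 camera calls.

TASK

Wind the variable transformer's big black knob fully anticlockwise (seen from above) to its zero stop, so that the relay panel is dead; only then pull the grey relay with the clear side window straight up out of its socket, leaving the black timer with the dial on top plugged in. Hold the relay up in front of the inspection camera with its window centred and squarely facing the lens, about 12 cm from the front glass, pins towards the bottom of the camera's picture (the camera looks somewhat downwards, so lean the relay to match). Finish while still holding it there, still, touching neither the camera nor its stand, and leave the timer and the standing capacitor undisturbed.

Things in the scene. Friction and masses are not known exactly. Their poses are not given: they have to be found in the camera images.
- variable_transformer_voltage_kno (a joint): the variable transformer's voltage knob, in rad: grows as the knob turns anticlockwise seen from above. 0 is the full-voltage stop, 5.585 the zero-volt stop (fully anticlockwise). Moves stiffly (0.15 N m of friction) and stays where it is left; it starts 0.6 to 1.3 rad short of the zero stop, stops being rigid
- knob_grip (a point): the black fluted voltage knob on top of the variable transformer (beige vented box about 173 mm square, at the back right): a point on its vertical axis 209 mm above the bench. The knob is 66 mm across from 192 to 226 mm above the bench, over a skirt 80 mm across (180 to 192 mm) and the dial plate at 178 mm; two thin rod handles at the plate's edges are lower than the knob
- relay_panel: relay panel at the front left, fixed: metal plate 90 x 176 mm (x, y) with two equal black sockets centred at y = +42.5 and -42.5 mm; relay and timer may be either way round. Origin on the bench under its centre. A socket is 48 mm square, rim 44.5 mm above the bench, with a square well 37.5 mm wide, 10 mm deep; screw terminals at its +x and -x sides are 34.5 mm high
- relay: the relay, 60 to 120 g, loose in a socket: grey block 35 x 35 x 54 mm (tab on top to 56), the lowest 10 mm a black base 34 mm square that stands in the well, unlatched. Origin at the centre of the base's underside, z up. The +x face has the clear window (copper and brass parts behind); the +y and -y faces are ribbed finger grips 35 mm apart. In the socket its axes match the panel's
- relay_window (a point): centre of the relay's clear window, on its +x face: 17.5 mm in x and 32 mm in z from the relay's origin; axes as the relay's
- timer: the plug-in timer in the other socket, to be left alone: a plain black block 35 x 35 x 56 mm with a round setting dial 20 mm across on top (62 mm tall in all), same base and axes as the relay
- camera_stand: the inspection camera's stand at the front right, fixed: a dark steel base 90 x 90 x 12 mm with a round post 357 mm high carrying the camera. Origin on the bench under the lens's front glass, z up; the base's centre is 60 mm and the post 87 mm behind it (+x), the camera looks to the -x side. Two upright white metal modules, 180 mm tall, stand behind the bench's middle: carry the relay above them
- lens (a point): centre of the inspection camera's front glass, 300 mm above the bench. The camera looks along this frame's -x axis, across the bench to the robot's left and 20 degrees below level; z is up in its picture, y across. Barrel 39 mm across, camera body 40 mm square. Ideal: the window's centre at [-0.12, 0, 0] m in this frame, the relay's axes parallel to this frame's
- run_capacitor: a bystander: black motor capacitor, a standing can 55 mm across and 102 mm tall, at the front near the middle, by the relay panel; origin at the centre of its underside

How it is judged:
By the outcome, as a careful person would: the job done as asked, in the order asked, and still so for the second after the job is handed in, while the arm keeps its last pose, push and grip.
It also fails if it takes over 51 s, if anything falls off the work surface, if the arm or the gripper's body presses on something with over 40 N, if the wrist force passes 120 N, or if a joint passes its speed limit or range.

## Working session

There is one attempt and no reset: what is moved stays moved. The work goes in short steps, Python scripts to look and compute and a shell command to move; the robot and the scene stay as the last step left them, time stands still between calls to the robot, and variables do not carry over. Pictures are saved under pics/ and viewed, at most 10 in all, crops included, and the job is handed in when it is done.

```bash
mkdir -p pics; ls; cat > h.py <<'E'
import numpy as np, cv2, json
from station import robot
def K(p): return np.array([[p['fx'],0,p['cx']],[0,p['fy'],p['cy']],[0,0,1.]])
def ray(p,u,v):
    d=cv2.undistortPoints(np.array([[[u,v]]],float),K(p),np.array([p['k1'],0,0,0,0.]))[0,0]
    R=np.array(p['R']);t=np.array(p['t'])
    return -R.T@t, R.T@np.array([d[0],d[1],1.])
def onz(p,u,v,z):
    o,d=ray(p,u,v); return o+d*(z-o[2])/d[2]
def dep(p,D,u,v):
    o,d=ray(p,u,v); return o+d*D[int(round(v)),int(round(u))]
def snap(n,f):
    p=robot.camera_params(n); I,D=robot.camera(n)
    cv2.imwrite(f'pics/{f}.png',I[...,::-1]); np.savez(f'pics/{f}.npz',I=I,D=D,**{k:np.array(v) for k,v in p.items()})
    return p,I,D
def load(f):
    z=np.load(f'pics/{f}.npz'); return {k:z[k] for k in ('fx','fy','cx','cy','k1','R','t')},z['I'],z['D']
E
python3 -c "
from h import *
for n in ('scene','top','wrist'):
    p,I,D=snap(n,n+'0'); print(n,p)
print(robot.sense())"
```

```text
pics
scene {'fx': 490.59721884608206, 'fy': 490.59721884608206, 'cx': 326.52664681849024, 'cy': 205.0727714932481, 'k1': -0.1034746031950067, 'R': array([[-0.74470017, -0.66717292,  0.01737716],
       [-0.38318635,  0.40610573, -0.82960614],
       [ 0.54643379, -0.62446652, -0.55807856]]), 't': array([0.44643794, 0.31137298, 1.15555484])}
top {'fx': 516.1979416758559, 'fy': 516.1979416758559, 'cx': 320.37381453946557, 'cy': 199.23496652235764, 'k1': -0.11687179698197445, 'R': array([[-0.0070035 , -0.99993249,  0.00927229],
       [-0.98191731,  0.00512251, -0.18924099],
       [ 0.18918072, -0.01042997, -0.98188689]]), 't': array([0.10610088, 0.56500995, 1.33740563])}
wrist {'fx': 291.24030753400433, 'fy': 291.24030753400433, 'cx': 317.8620279615495, 'cy': 208.6499243247706, 'k1': -0.046081500805633696, 'R': array([[ 0.3073624 , -0.95159132, -0.00151829],
       [-0.91990364, -0.2975349 ,  0.25544132],
       [-0.24352749, -0.07711638, -0.96682337]]), 't': array([-0.62258721, -0.03095028,  0.38975385])}
{'time': 0.15, 'joint_pos': array([-8.23606346e+01,  3.02691233e+01,  8.21393262e+01, -1.52804134e-04,
        6.76901900e+01, -1.02246572e+01]), 'qd': array([-0.02622858, -0.18899245, -0.24461035,  0.0128929 ,  0.03859905,
        0.02146264]), 'effort': array([ 6.86174408e-04, -4.40430701e+01, -1.76842582e+01,  6.32970734e-02,
        5.52330713e-02, -1.04304020e-04]), 'tool_pos': array([ 0.19170526, -0.59429859,  0.23277186]), 'orientation': array([[ 9.51786937e-01,  3.06759797e-01, -2.31308271e-04],
       [ 3.06759735e-01, -9.51785456e-01,  1.70597601e-03],
       [ 3.03169006e-04, -1.69468174e-03, -9.99998518e-01]]), 'contact_force': array([-0.46228188,  0.81108878, -0.71115388]), 'moment': array([-0.03493359, -0.0126862 , -0.00208631]), 'grip_force': 0.0, 'grip_width': 0.08650259302052203}
```

View pics/top0.png

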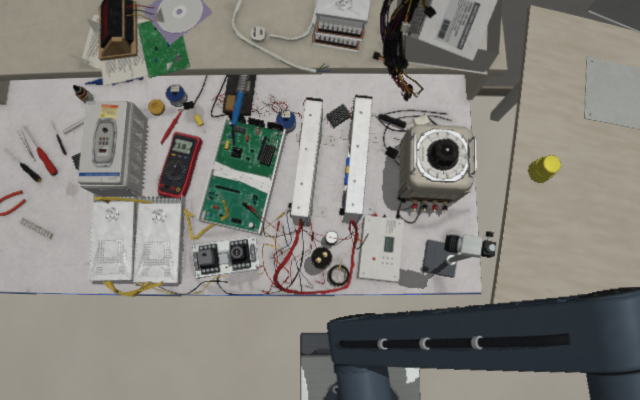

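View pics/scene0.png

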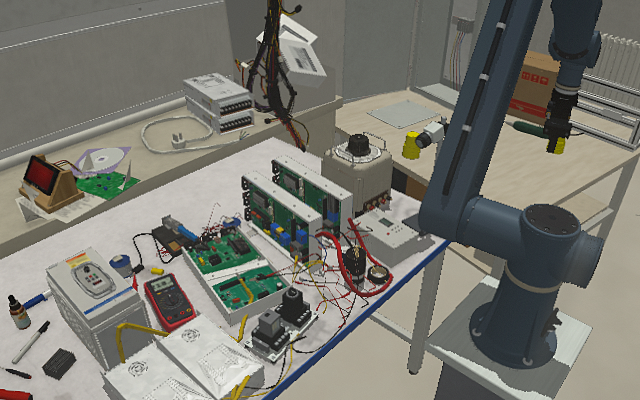

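```bash
python3 -c "
from h import *
p,I,D=load('top0');q,J,E=load('scene0')
c=lambda A,u,v:cv2.resize(A[v-32:v+32,u-45:u+45,::-1],(400,284),interpolation=cv2.INTER_CUBIC)
m=np.vstack([np.hstack([c(I,225,257),c(I,443,152)]),np.hstack([c(I,460,252),c(J,280,322)])])
cv2.imwrite('pics/m1.png',m)
for n,u,v in [('knob',443,152),('blkL',208,257),('blkR',239,252),('head',470,245),('cap',321,257)]:
  print(n,dep(p,D,u,v).round(4))
for n,u,v in [('relay',270,322),('timer',294,293),('knob',358,142),('cam',432,132)]:
  print(n,dep(q,E,u,v).round(4))
"
```

```text
knob [ 0.6475 -0.1933  0.2255]
blkL [0.4085 0.3943 0.0887]
blkR [0.4207 0.313  0.0954]
head [ 0.4101 -0.2118  0.3378]
cap [0.4079 0.1024 0.0831]
relay [0.3949 0.4155 0.0889]
timer [0.4154 0.3206 0.0955]
knob [ 0.6365 -0.179   0.225 ]
cam [ 0.4005 -0.1947  0.332 ]
```

View pics/m1.png

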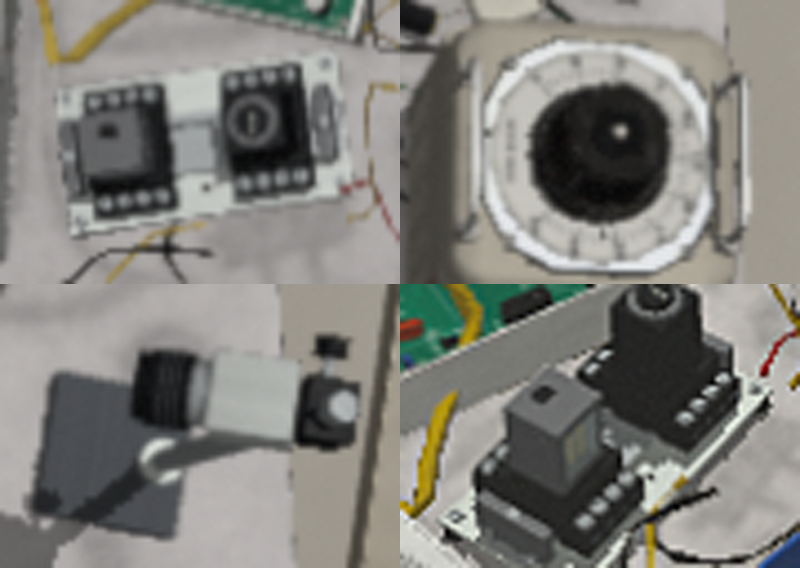

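The relay (grey, window towards the robot) is in the left socket, near top pixel (208,257). The timer is on the right at (239,252), the knob at (443,152), and the camera head at (470,245) with its lens pointing left.

```bash
cat >> h.py <<'E'
def cloud(p,D):
    v,u=np.mgrid[0:400,0:640]
    d=cv2.undistortPoints(np.stack([u,v],-1).reshape(-1,1,2).astype(float),K(p),np.array([p['k1'],0,0,0,0.])).reshape(400,640,2)
    c=np.dstack([d,np.ones((400,640))])*D[...,None]
    return (c-np.array(p['t']))@np.array(p['R'])
def sel(P,x,y,z): 
    m=np.ones(P.shape[:2],bool)
    for i,r in enumerate((x,y,z)): m&=(P[...,i]>r[0])&(P[...,i]<r[1])
    return m
def rect(P,m):
    Q=P[m]; r=cv2.minAreaRect(Q[:,:2].astype(np.float32)); return len(Q),np.round(r[0],4),np.round(r[1],4),round(r[2],1),Q[:,2].mean().round(4)
E
cat > m.py <<'E'
from h import *
import sys
for f in sys.argv[1:]:
    p,I,D=load(f); P=cloud(p,D)
    print(f)
    for n,x,y,z in [('knobtop',(.58,.72),(-.27,-.11),(.218,.235)),('knobplate',(.53,.75),(-.3,-.08),(.170,.184)),
      ('relaytop',(.36,.46),(.355,.44),(.083,.0925)),('timerblk',(.36,.47),(.27,.35),(.084,.1)),
      ('sockets',(.33,.5),(.25,.46),(.030,.1)),('cap',(.36,.46),(.06,.14),(.09,.11)),('camhead',(.3,.5),(-.3,-.1),(.3,.36)),('camhi',(.3,.5),(-.3,-.1),(.31,.36)),('base',(.28,.5),(-.3,-.08),(.006,.02))]:
        m=sel(P,x,y,z)
        if m.sum()>10: print(n,*rect(P,m))
    g=(I.min(-1)>150)&sel(P,(.32,.5),(.22,.47),(.008,.03)); print('plate',*rect(P,g))
E
python3 m.py top0 scene0
```

```text
top0
knobtop 472 [ 0.6545 -0.2029] [0.0599 0.0619] 5.5 0.2243
knobplate 2713 [ 0.6529 -0.2014] [0.1608 0.1645] 85.9 0.1768
relaytop 184 [0.4107 0.4036] [0.0348 0.0362] 9.1 0.0875
timerblk 172 [0.4216 0.321 ] [0.0328 0.0356] 10.1 0.0903
sockets 1334 [0.4198 0.3462] [0.1639 0.1993] 4.5 0.0545
cap 41 [0.4254 0.1024] [0.0491 0.0648] 87.2 0.0943
camhead 977 [ 0.4149 -0.2153] [0.1041 0.0559] 87.8 0.3311
camhi 942 [ 0.4149 -0.2153] [0.1041 0.0559] 87.8 0.332
base 855 [ 0.3991 -0.2099] [0.1768 0.1595] 80.2 0.0109
plate 492 [0.4289 0.3745] [0.118  0.1954] 8.6 0.0124
scene0
knobtop 165 [ 0.6508 -0.2016] [0.0581 0.0608] 78.8 0.2247
knobplate 849 [ 0.652  -0.2003] [0.163  0.1674] 87.7 0.177
relaytop 216 [0.4105 0.4049] [0.0374 0.0382] 10.1 0.0881
timerblk 200 [0.422  0.3215] [0.0371 0.0359] 10.2 0.0916
sockets 2119 [0.4222 0.3459] [0.1629 0.2023] 5.9 0.0556
cap 49 [0.4056 0.105 ] [0.047  0.0433] 10.9 0.0943
camhead 556 [ 0.4107 -0.2107] [0.0561 0.1055] 4.8 0.3272
camhi 477 [ 0.4092 -0.2113] [0.0555 0.1059] 6.8 0.3307
base 234 [ 0.3908 -0.1756] [0.0706 0.1984] 45.0 0.0116
plate 257 [0.411  0.3774] [0.1202 0.1933] 20.1 0.0123
```

```bash
python3 -m jog '{"xyz":[[0,0,-0.04],[0,0,-0.08],[0,0,-0.12],[0,0,-0.16],[0,0,-0.2],[0,0,-0.25],[0.04,-0.017,-0.25],[0.08,-0.033,-0.25],[0.125,-0.052,-0.25],[0.17,-0.07,-0.25],[0.215,-0.09,-0.25],[0.26,-0.108,-0.25],[0.305,-0.127,-0.25],[0.35,-0.145,-0.25],[0.395,-0.164,-0.25],[0.44,-0.182,-0.25],[0.485,-0.2,-0.25],[0.52,-0.215,-0.24],[0.545,-0.226,-0.22],[0.559,-0.232,-0.19]],"turn":[[0,0,0],[0,0,0],[0,0,0],[0,0,0],[0,0,0],[0,0,0],[0,0,0],[0,0,0],[0,0,0],[0,0,0],[0,0,0],[0,0,0],[0,0,0],[0,0,0],[0,0,0],[0,0,0],[0,0,0],[0,0,0],[0,0,0],[0,0,0]]}' 0.087 3
python3 -m jog '{"xyz":[[0,0,0.04],[0,0,0.08],[0,0,0.1],[0,0,0.1]],"turn":[[0,0,0],[0,0,0],[0,0,0],[0,0,0]]}'
python3 - <<'E'
from h import *
s=robot.sense(); print(s['tool_pos'],s['joint_pos'],s['contact_force'])
p,I,D=snap('wrist','w1'); P=cloud(p,D)
print(rect(P,sel(P,(.58,.72),(-.27,-.13),(.220,.235))),rect(P,sel(P,(.53,.75),(-.3,-.08),(.170,.184))))
print(rect(P,sel(P,(.58,.72),(-.27,-.13),(.196,.235))))
E
```

```text
time: 2.15
tool_pos: [0.655, -0.2005, 0.424]
orientation: [[0.951, 0.309, 0.004], [0.309, -0.951, -0.001], [0.003, 0.002, -1.0]]
contact_force: [-0.0, -0.0, -0.4]
grip_width: 0.0868
grip_force: 0.0
time: 2.55
tool_pos: [0.6504, -0.2014, 0.3184]
orientation: [[0.952, 0.307, -0.009], [0.307, -0.952, 0.005], [-0.007, -0.007, -1.0]]
contact_force: [0.5, 0.3, -0.4]
grip_width: 0.0869
grip_force: 0.0
[ 0.6503807  -0.20135292  0.31843893] [-2.65833875e+01  3.09055392e+01  6.68365935e+01 -4.20721705e-03
  8.28492049e+01  4.55435922e+01] [ 0.45049767  0.26944042 -0.36352952]
(3503, array([ 0.6547, -0.201 ]), array([0.0594, 0.059 ]), 44.0, np.float64(0.2257)) (16281, array([ 0.6548, -0.2015]), array([0.1606, 0.1629]), 86.6, np.float64(0.1778))
(3951, array([ 0.6621, -0.1766]), array([0.1112, 0.0626]), 75.1, np.float64(0.2238))
```

View pics/w1.png

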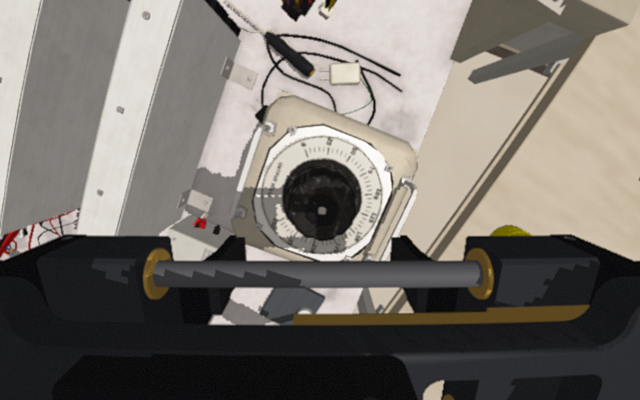

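The wrist view shows the black knob centred at about (322,200), and the plate and depth fits agree at (0.6545,-0.2012). I'll descend and grip.

```bash
python3 -m jog '{"xyz":[[0.001,0,0.03],[0.001,0,0.06],[0.001,0,0.085],[0.001,0,0.102],[0.001,0,0.112],[0.001,0,0.117],[0.001,0,0.117],[0.001,0,0.117]],"turn":[[0,0,0],[0,0,0],[0,0,0],[0,0,0],[0,0,0],[0,0,0],[0,0,0],[0,0,0]]}'
python3 -m jog '{"xyz":[[0,0,0],[0,0,0],[0,0,0],[0,0,0],[0,0,0],[0,0,0],[0,0,0],[0,0,0]],"turn":[[0,0,0],[0,0,0],[0,0,0],[0,0,0],[0,0,0],[0,0,0],[0,0,0],[0,0,0]]}' 0.05 40; python3 -c "
from h import *
print(robot.sense()['moment'])"
```

```text
time: 3.4
tool_pos: [0.6545, -0.2026, 0.2081]
orientation: [[0.952, 0.307, 0.003], [0.307, -0.952, -0.001], [0.002, 0.002, -1.0]]
contact_force: [-0.6, 0.3, 0.4]
grip_width: 0.0869
grip_force: 0.0
time: 4.2
tool_pos: [0.654, -0.203, 0.2069]
orientation: [[0.952, 0.307, 0.001], [0.307, -0.952, -0.001], [0.001, 0.002, -1.0]]
contact_force: [0.9, -4.6, 0.8]
grip_width: 0.0639
grip_force: 39.8
[-0.60242177 -0.18619576 -0.02141307]
```

```bash
python3 -m jog '{"xyz":[[0,0.0015,0],[0,0.0015,0],[0,0.0015,0],[0,0.0015,0],[0,0.0015,0],[0,0.0015,0],[0,0.0015,0],[0,0.0015,0]],"turn":[[0,0,-4],[0,0,-8],[0,0,-13],[0,0,-18],[0,0,-23],[0,0,-27],[0,0,-30],[0,0,-30]]}'; python3 -c "
from h import *
s=robot.sense();print(s['moment'],s['joint_pos'],np.degrees(np.arctan2(*s['orientation'][[1,0],0])))"
```

```text
time: 5.0
tool_pos: [0.6542, -0.2033, 0.2069]
orientation: [[0.671, 0.742, 0.001], [0.742, -0.671, 0.0], [0.001, 0.0, -1.0]]
contact_force: [0.7, -0.2, 2.3]
grip_width: 0.0636
grip_force: 39.8
[-0.25554427 -0.22811456  0.14583283] [-2.66020634e+01  3.65249799e+01  7.42069575e+01  4.03793166e-02
  6.92497578e+01  1.55042553e+01] 47.87938384003458
```

```bash
J(){ python3 -c "
from h import *
s=robot.sense();print('M',s['moment'],'j6',s['joint_pos'][5],'yaw',np.degrees(np.arctan2(*s['orientation'][[1,0],0])),s['contact_force'])"; }
python3 -m jog '{"xyz":[[0,0,0],[0,0,0],[0,0,0],[0,0,0]],"turn":[[0,0,-2],[0,0,-4],[0,0,-6],[0,0,-6]]}' >/dev/null; J
python3 -m jog '{"xyz":[[0,0,0],[0,0,0],[0,0,0],[0,0,0]],"turn":[[0,0,-2],[0,0,-4],[0,0,-6],[0,0,-6]]}' >/dev/null; J
python3 -m jog '{"xyz":[[0,0,0],[0,0,0],[0,0,0],[0,0,0]],"turn":[[0,0,-2],[0,0,-4],[0,0,-6],[0,0,-6]]}' >/dev/null; J
```

```text
M [-0.1931256  -0.21583953  0.17121772] j6 9.559179219911362 yaw 53.823128115478234 [ 1.27979912 -0.71173878  2.51066571]
M [-0.14793928 -0.30623577  0.15465721] j6 3.5730547347278745 yaw 59.80880960133964 [-0.05610368  0.04945856  2.51210347]
M [-0.19360308 -0.23810655 -1.33869155] j6 -2.2045572365373194 yaw 65.5271058535794 [-0.18783765 -0.53675438  3.79012354]
```

```bash
python3 -m jog '{"xyz":[[0,0,0],[0,0,0],[0,0,0],[0,0,0]],"turn":[[0,0,-1],[0,0,-2],[0,0,-2],[0,0,-2]]}' ; python3 - <<'E'
from h import *
s=robot.sense();print('M',s['moment'],'yaw',np.degrees(np.arctan2(*s['orientation'][[1,0],0])))
snap('scene','s2')
E
```

```text
time: 6.6
tool_pos: [0.6539, -0.2047, 0.2068]
orientation: [[0.377, 0.926, -0.0], [0.926, -0.377, -0.002], [-0.002, 0.001, -1.0]]
contact_force: [-1.5, -4.8, 3.1]
grip_width: 0.0635
grip_force: 40.0
M [-0.88625794  0.07239857 -1.1128092 ] yaw 67.86221294490865
```

The moment jumps to about 1.3 N·m at a total turn of 0.83 rad, after which the grip slips, so the knob is at its stop. I'll release it, lift, and move to the relay.

```bash
python3 -m jog '{"xyz":[[0,0,0],[0,0,0],[0,0,0],[0,0,0],[0,0,0],[0,0,-0.02],[0,0,-0.05],[0,0,-0.09],[0,0,-0.12],[0,0,-0.12]],"turn":[[0,0,0],[0,0,0],[0,0,0],[0,0,0],[0,0,0],[0,0,0],[0,0,0],[0,0,0],[0,0,0],[0,0,0]]}' 0.087 5
python3 -c "
from h import *
snap('wrist','w2'); print(robot.sense()['time'])"
python3 -m jog '{"xyz":[[0.02,-0.02,0],[0.045,-0.043,0],[0.08,-0.077,0],[0.115,-0.11,0],[0.145,-0.14,0],[0.18,-0.173,0],[0.215,-0.207,0],[0.25,-0.24,0],[0.285,-0.274,0],[0.32,-0.308,0],[0.355,-0.342,0],[0.39,-0.376,0],[0.42,-0.405,0],[0.445,-0.43,0],[0.46,-0.443,0.01],[0.468,-0.45,0.03],[0.471,-0.4537,0.06],[0.471,-0.4537,0.09],[0.471,-0.4537,0.11],[0.471,-0.4537,0.11]],"turn":[[0,0,0],[0,0,3],[0,0,8],[0,0,13],[0,0,18],[0,0,23],[0,0,28],[0,0,33],[0,0,38],[0,0,43],[0,0,48],[0,0,52],[0,0,55],[0,0,57.4],[0,0,59.4],[0,0,59.4],[0,0,59.4],[0,0,59.4],[0,0,59.4],[0,0,59.4]]}' 0.06
cat > rel.py <<'E'
from h import *
import sys
s=robot.sense(); print(s['time'],s['tool_pos'],s['joint_pos'].round(1),'yaw',np.degrees(np.arctan2(*s['orientation'][[1,0],0])))
p,I,D=snap('wrist',sys.argv[1]); P=cloud(p,D)
for n,x,y,z in [('relaytop',(.36,.46),(.355,.45),(.084,.0925)),('timerblk',(.36,.47),(.27,.35),(.084,.0935)),('timerdial',(.36,.47),(.27,.35),(.0935,.1)),('skt',(.36,.47),(.355,.45),(.040,.048)),('head',(.3,.5),(-.3,-.1),(.3,.36)),]:
    m=sel(P,x,y,z)
    if m.sum()>10: print(n,*rect(P,m))
E
python3 rel.py w3
```

```text
time: 7.65
tool_pos: [0.6565, -0.2045, 0.3328]
orientation: [[0.376, 0.926, 0.01], [0.927, -0.376, -0.005], [-0.001, 0.011, -1.0]]
contact_force: [0.5, -0.3, -0.7]
grip_width: 0.087
grip_force: 0.0
7.7
time: 9.7
tool_pos: [0.4081, 0.4017, 0.2119]
orientation: [[0.989, 0.148, -0.009], [0.148, -0.989, -0.006], [-0.01, 0.005, -1.0]]
contact_force: [-0.9, 0.4, 0.0]
grip_width: 0.0598
grip_force: 0.0
9.7 [0.40805614 0.40166728 0.21193808] [ 33.4  27.9  90.6   0.   62.1 114.9] yaw 8.483283057529626
relaytop 1276 [0.4099 0.4076] [0.0355 0.0353] 8.6 0.0885
timerblk 998 [0.4224 0.3231] [0.0349 0.0358] 9.2 0.0901
timerdial 335 [0.4222 0.323 ] [0.0193 0.0185] 54.9 0.0963
skt 506 [0.4105 0.4074] [0.0473 0.048 ] 8.3 0.0444
```

```bash
python3 -c "
import cv2,numpy as np
a=cv2.imread('pics/w2.png');b=cv2.imread('pics/w3.png')
cv2.imwrite('pics/m2.png',np.hstack([cv2.resize(a[80:300,180:460],(400,314)),cv2.resize(b[60:280,180:460],(400,314))]))"
```

```text
(no output)
```

View pics/m2.png

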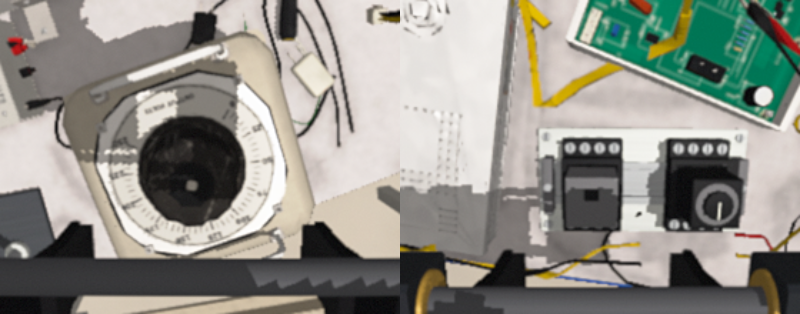

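The left half shows the knob released. The right half shows the relay (grey, about (592,195) in the crop) and the timer with its dial at (717,205), both still seated. Before descending I'll check the height of the white box beside the panel.

```bash
python3 -c "
from h import *
p,I,D=load('top0');P=cloud(p,D)
for y in (.45,.47,.49,.51,.53): print(y,[P[...,2][sel(P,(x,x+.02),(y,y+.02),(0,.5))].max().round(3) for x in (.34,.36,.38,.4,.42,.44,.46,.48)])
"
python3 -m jog '{"xyz":[[0.001,-0.002,0.02],[0.0026,-0.0037,0.045],[0.0026,-0.0037,0.07],[0.0026,-0.0037,0.09],[0.0026,-0.0037,0.09],[0.0026,-0.0037,0.09]],"turn":[[0,0,0],[0,0,0],[0,0,0],[0,0,0],[0,0,0],[0,0,0]]}'
```

```text
0.45 [np.float64(0.006), np.float64(0.007), np.float64(0.008), np.float64(0.007), np.float64(0.019), np.float64(0.014), np.float64(0.011), np.float64(0.012)]
0.47 [np.float64(0.052), np.float64(0.057), np.float64(0.053), np.float64(0.056), np.float64(0.054), np.float64(0.055), np.float64(0.056), np.float64(0.055)]
0.49 [np.float64(0.056), np.float64(0.056), np.float64(0.054), np.float64(0.056), np.float64(0.055), np.float64(0.056), np.float64(0.055), np.float64(0.055)]
0.51 [np.float64(0.062), np.float64(0.057), np.float64(0.06), np.float64(0.058), np.float64(0.056), np.float64(0.055), np.float64(0.055), np.float64(0.055)]
0.53 [np.float64(0.063), np.float64(0.056), np.float64(0.057), np.float64(0.056), np.float64(0.057), np.float64(0.054), np.float64(0.053), np.float64(0.058)]
time: 10.35
tool_pos: [0.4139, 0.408, 0.1274]
orientation: [[0.989, 0.147, 0.001], [0.147, -0.989, 0.001], [0.001, -0.001, -1.0]]
contact_force: [0.9, -0.1, 0.3]
grip_width: 0.06
grip_force: 0.0
```

```bash
python3 -m jog '{"xyz":[[-0.0042,0.0019,0.01],[-0.0042,0.0019,0.025],[-0.0042,0.0019,0.04],[-0.0042,0.0019,0.052],[-0.0042,0.0019,0.06],[-0.0042,0.0019,0.065],[-0.0042,0.0019,0.065],[-0.0042,0.0019,0.065]],"turn":[[0,0,0],[0,0,0],[0,0,0],[0,0,0],[0,0,0],[0,0,0],[0,0,0],[0,0,0]]}'
python3 -m jog '{"xyz":[[0,0,0],[0,0,0],[0,0,0],[0,0,0],[0,0,0],[0,0,0],[0,0,0],[0,0,0]],"turn":[[0,0,0],[0,0,0],[0,0,0],[0,0,0],[0,0,0],[0,0,0],[0,0,0],[0,0,0]]}' 0.02 20
```

```text
time: 11.15
tool_pos: [0.4097, 0.4053, 0.0618]
orientation: [[0.989, 0.147, 0.001], [0.147, -0.989, 0.0], [0.001, -0.0, -1.0]]
contact_force: [0.2, 0.2, 0.0]
grip_width: 0.0596
grip_force: 0.0
time: 11.95
tool_pos: [0.4095, 0.4052, 0.0618]
orientation: [[0.989, 0.147, 0.0], [0.147, -0.989, 0.0], [0.0, -0.0, -1.0]]
contact_force: [-0.0, 1.0, 2.5]
grip_width: 0.0348
grip_force: 20.0
```

```bash
python3 -m jog '{"xyz":[[0,0,-0.003],[0,0,-0.007],[0,0,-0.012],[0,0,-0.018],[0,0,-0.026],[0,0,-0.036],[0,0,-0.05],[0,0,-0.07],[0,0,-0.1],[0,0,-0.14],[0,0,-0.18],[0,0,-0.22],[0,0,-0.25],[0,0,-0.27],[0,0,-0.28],[0,0,-0.28]],"turn":[[0,0,0],[0,0,0],[0,0,0],[0,0,0],[0,0,0],[0,0,0],[0,0,0],[0,0,0],[0,0,0],[0,0,0],[0,0,0],[0,0,0],[0,0,0],[0,0,0],[0,0,0],[0,0,0]]}' - 25
python3 - <<'E'
from h import *
snap('scene','s3'); snap('top','t3')
print(robot.sense()['joint_pos'])
p,I,D=load('top0')
P=cloud(p,D)
# camera head: barrel/body outline in top view, z>0.3
m=sel(P,(.33,.47),(-.30,-.12),(.29,.37)); Q=P[m]
for y in np.arange(-.28,-.13,.01):
    q=Q[(Q[:,1]>y)&(Q[:,1]<=y+.01)]
    if len(q): print(round(y+.005,3),q[:,0].min().round(4),q[:,0].max().round(4),np.percentile(q[:,2],95).round(4),len(q))
E
python3 m.py t3 s3 | grep -E "cam|base|timer|^[ts]"
```

```text
time: 13.55
tool_pos: [0.4098, 0.4054, 0.3436]
orientation: [[0.989, 0.147, 0.003], [0.147, -0.989, 0.002], [0.003, -0.002, -1.0]]
contact_force: [0.0, 0.3, 0.0]
grip_width: 0.0345
grip_force: 25.0
[3.35870735e+01 2.03093133e+01 8.12733120e+01 1.04011880e-03
 7.85239931e+01 1.15122829e+02]
-0.265 0.3862 0.4408 0.3394 42
-0.255 0.3853 0.4414 0.3569 117
-0.245 0.3865 0.4211 0.3539 97
-0.235 0.3861 0.4267 0.3446 72
-0.225 0.3875 0.4295 0.3459 109
-0.215 0.3898 0.4322 0.3421 109
-0.205 0.3917 0.4325 0.3374 106
-0.195 0.3942 0.4345 0.3342 104
-0.185 0.3981 0.4378 0.3276 86
-0.175 0.3999 0.4377 0.3244 91
-0.165 0.403 0.4352 0.3202 49
t3
timerblk 169 [0.4219 0.3211] [0.033  0.0358] 9.4 0.0906
sockets 1046 [0.4229 0.345 ] [0.1535 0.1905] 0.2 0.0482
camhead 979 [ 0.4141 -0.2165] [0.1057 0.056 ] 89.2 0.3311
camhi 947 [ 0.4141 -0.2165] [0.1057 0.056 ] 89.2 0.3319
base 848 [ 0.4089 -0.1991] [0.1477 0.1863] 80.0 0.0111
s3
timerblk 198 [0.4227 0.3214] [0.0385 0.0368] 7.5 0.0917
sockets 1907 [0.4206 0.3461] [0.1629 0.2004] 5.2 0.0485
camhead 575 [ 0.4104 -0.2128] [0.0566 0.1072] 5.0 0.3269
camhi 501 [ 0.4087 -0.2135] [0.0563 0.1077] 7.2 0.3301
base 499 [ 0.3899 -0.1893] [0.1905 0.1432] 76.6 0.0121
```

```bash
cat > st.py <<'E'
from h import *
import sys
for f in ('top0','t3'):
    p,I,D=load(f);P=cloud(p,D)
    # base: dark grey, low
    m=sel(P,(.30,.52),(-.32,-.06),(.004,.02))&(I.max(-1)<105)
    m=cv2.morphologyEx(m.astype(np.uint8),cv2.MORPH_OPEN,np.ones((3,3)))
    n,l,s,c=cv2.connectedComponentsWithStats(m); k=1+s[1:,4].argmax(); m=l==k; print(f,s[k])
    vs=range(s[k,1]+4,s[k,1]+s[k,3]-10); L=np.array([onz(p,np.where(m[v])[0].min()-.5,v,.012)[:2] for v in vs])
    us=range(s[k,0]+6,s[k,0]+s[k,2]-3); B=np.array([onz(p,u,np.where(m[:,u])[0].max()+.5,.012)[:2] for u in us])
    for n,e in (('left',L),('bottom',B)):
        d=cv2.fitLine(e.astype(np.float32),cv2.DIST_HUBER,0,.001,.001).ravel(); print(n,d.round(4),len(e))
    print('ring',dep(p,D,451,260),dep(p,D,452,262))
E
python3 st.py
```

```text
top0 [423 240  32  37 796]
left [ 0.9761 -0.2171  0.4165 -0.1813] 23
bottom [ 0.2082  0.9781  0.3629 -0.2243] 23
ring [ 0.40008875 -0.24874473  0.03681102] [ 0.39567278 -0.25525534  0.02170704]
t3 [422 240  33  37 786]
left [ 0.9761 -0.2173  0.4094 -0.18  ] 23
bottom [ 0.2348  0.972   0.3643 -0.221 ] 24
ring [ 0.40007041 -0.24867593  0.03707094] [ 0.39573029 -0.25548528  0.02084424]
```

```bash
cat > tgt.py <<'E'
from h import *
from scipy.spatial.transform import Rotation as Ro
import sys
def target(lens,yawdeg,win=(-.0168,0,-.0047),dist=.12):
    a=np.radians(yawdeg); h=np.array([np.sin(a),np.cos(a),0]); Z=np.array([0,0,1.]); c,s=np.cos(np.radians(20)),np.sin(np.radians(20))
    look=h*c-Z*s; up=h*s+Z*c; y=np.array([np.cos(a),-np.sin(a),0])
    R=np.column_stack([look,y,-up]); return lens+dist*look-R@np.array(win),R
def rel(T,R):
    s=robot.sense(); R0=np.array(s['orientation'])
    print('xyz',(R0.T@(T-s['tool_pos'])).round(4),'turn',np.degrees(Ro.from_matrix(R0.T@R).as_rotvec()).round(2),'time',s['time'])
E
python3 - <<'E'
from tgt import *
T,R=target(np.array([.4217,-.1672,.3]),12.5); print(T)
rel(T+[0,.1,.06],R)
E
```

```text
[ 0.44917538 -0.04326659  0.24879509]
xyz [-0.0111  0.3501  0.0323] turn [-12.06 -17.4  -68.29] time 13.65
```

```bash
python3 -m jog '{"xyz":[[0,0.01,0],[-0.001,0.03,0],[-0.002,0.055,0],[-0.003,0.08,0],[-0.004,0.105,0],[-0.004,0.13,0.005],[-0.005,0.155,0.01],[-0.006,0.18,0.015],[-0.007,0.205,0.02],[-0.008,0.23,0.025],[-0.008,0.255,0.028],[-0.009,0.28,0.03],[-0.01,0.305,0.032],[-0.011,0.325,0.032],[-0.011,0.34,0.032],[-0.011,0.347,0.032],[-0.011,0.35,0.032],[-0.011,0.35,0.032],[-0.011,0.35,0.032]],"turn":[[0,0,0],[-0.6,-0.9,-3.4],[-1.4,-2.1,-8.2],[-2.3,-3.3,-13],[-3.1,-4.5,-17.8],[-4,-5.7,-22.5],[-4.8,-7,-27.3],[-5.7,-8.2,-32.1],[-6.5,-9.4,-36.9],[-7.4,-10.6,-41.6],[-8.2,-11.8,-46.4],[-9,-13.1,-51.2],[-9.9,-14.3,-56],[-10.7,-15.5,-60.8],[-11.5,-16.5,-65],[-12,-17.2,-67.5],[-12.06,-17.4,-68.3],[-12.06,-17.4,-68.3],[-12.06,-17.4,-68.3]]}'
python3 - <<'E'
from tgt import *
T,R=target(np.array([.4217,-.1672,.3]),12.5); rel(T,R); print(robot.sense()['joint_pos'])
p,I,D=snap('wrist','w4'); P=cloud(p,D)
m=sel(P,(.33,.5),(-.32,-.12),(.27,.38)); print(m.sum())
E
```

```text
time: 15.55
tool_pos: [0.4498, 0.0574, 0.3091]
orientation: [[0.204, 0.976, -0.074], [0.918, -0.217, -0.333], [-0.341, 0.0, -0.94]]
contact_force: [0.1, 0.8, -0.4]
grip_width: 0.0347
grip_force: 25.0
xyz [-0.0719  0.0212  0.0903] turn [ 0.01 -0.08 -0.03] time 15.55
[  5.31142818  16.16343943  95.91447343 -19.61274866  75.10930836
  24.13020788]
0
```

View pics/w4.png

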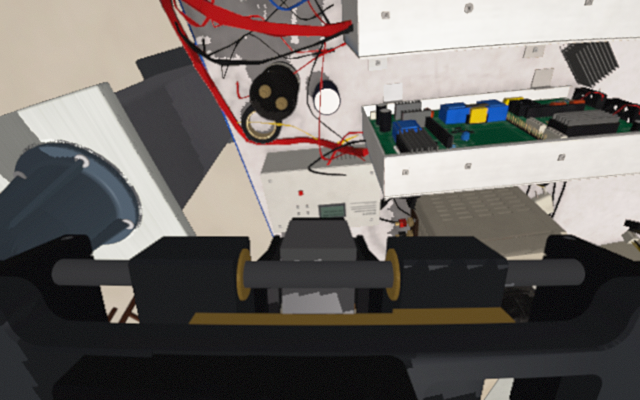

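The relay is held between the pads at about (320,250). The camera stand is hidden by the gripper, so I'll go to the target and check from the fixed cameras.

```bash
python3 -m jog '{"xyz":[[-0.004,0.001,0.005],[-0.012,0.004,0.015],[-0.022,0.006,0.027],[-0.032,0.009,0.04],[-0.042,0.012,0.053],[-0.052,0.015,0.065],[-0.06,0.018,0.076],[-0.067,0.02,0.084],[-0.0705,0.021,0.0885],[-0.0719,0.0212,0.0903],[-0.0719,0.0212,0.0903],[-0.0719,0.0212,0.0903],[-0.0719,0.0212,0.0903]],"turn":[[0,0,0],[0,0,0],[0,0,0],[0,0,0],[0,0,0],[0,0,0],[0,0,0],[0,0,0],[0,0,0],[0,0,0],[0,0,0],[0,0,0],[0,0,0]]}'
python3 - <<'E'
from tgt import *
T,R=target(np.array([.4217,-.1672,.3]),12.5); rel(T,R); print(robot.sense()['joint_pos'])
p,I,D=snap('scene','s5'); q,J,E=snap('top','t5')
c=lambda A,u,v:cv2.resize(A[v-50:v+50,u-60:u+60,::-1],(600,500),interpolation=cv2.INTER_CUBIC)
c=lambda A,u,v:cv2.resize(A[v-50:v+50,u-50:u+50,::-1],(400,400),interpolation=cv2.INTER_CUBIC)
cv2.imwrite('pics/m5.png',np.hstack([c(I,400,140),c(J,440,245)]))
E
```

```text
time: 16.9
tool_pos: [0.4498, -0.043, 0.2495]
orientation: [[0.203, 0.976, -0.072], [0.918, -0.216, -0.333], [-0.341, 0.002, -0.94]]
contact_force: [-1.0, 0.5, -0.4]
grip_width: 0.0349
grip_force: 25.0
xyz [-0.0002 -0.0005  0.0008] turn [ 0.12 -0.09  0.01] time 16.9
[ -6.8676002   18.79140619 103.2530278  -22.63105156  61.81429948
  17.07556175]
```

View pics/m5.png

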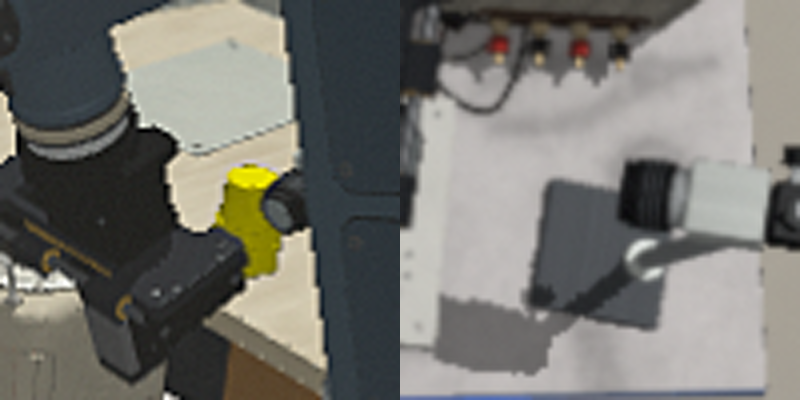

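```bash
python3 - <<'E'
from tgt import *
L=np.array([.4217,-.1672,.3]); _,R=target(L,12.5)
F=np.column_stack([R[:,0],R[:,1],-R[:,2]])
for f in ('top0','t3','t5','scene0','s3'):
    p,I,D=load(f);P=cloud(p,D); Q=P[sel(P,(.36,.48),(-.21,-.12),(.25,.37))]; q=(Q-L)@F
    q=q[(abs(q[:,1])<.04)&(abs(q[:,2])<.03)]
    for lo in (-.03,-.02,-.01,0.):
        k=q[(q[:,0]>lo)&(q[:,0]<lo+.01)]
        if len(k)>3: print(f,lo,len(k),'w',np.percentile(k[:,1],[2,98]).round(4),'up',np.percentile(k[:,2],[2,98]).round(4))
    print(f,'front',np.percentile(q[:,0],[90,95,99]).round(4),len(q))
p,I,D=load('s5')
for f in ('scene0','t5'):
    pass
q,J,E=load('t5');a,b=load('scene0')[1],J
cv2.imwrite('pics/m6.png',np.hstack([cv2.resize(a[110:150,412:452,::-1],(400,400),interpolation=cv2.INTER_CUBIC),cv2.resize(b[180:310,320:450,::-1],(400,400),interpolation=cv2.INTER_CUBIC)]))
E
```

```text
top0 -0.03 87 w [-0.0189  0.0177] up [-0.0004  0.0203]
top0 -0.02 86 w [-0.0189  0.0186] up [-0.      0.0209]
top0 -0.01 60 w [-0.0175  0.0145] up [-0.0039  0.0193]
top0 front [-0.008  -0.0049 -0.0024] 436
t3 -0.03 90 w [-0.0189  0.0179] up [-0.0001  0.0193]
t3 -0.02 85 w [-0.0185  0.0187] up [-0.0007  0.0213]
t3 -0.01 60 w [-0.0176  0.0145] up [-0.0015  0.0197]
t3 front [-0.0081 -0.0047 -0.0022] 437
t5 -0.03 89 w [-0.0188  0.0182] up [-0.0004  0.0201]
t5 -0.02 84 w [-0.019   0.0183] up [0.0003 0.0208]
t5 -0.01 61 w [-0.0168  0.0151] up [0.003  0.0215]
t5 front [-0.008  -0.0048 -0.0024] 433
scene0 -0.03 37 w [-0.0206  0.0092] up [-0.0085  0.0216]
scene0 -0.02 53 w [-0.02    0.0112] up [-0.0054  0.0221]
scene0 -0.01 96 w [-0.0195  0.014 ] up [-0.0156  0.0186]
scene0 front [-0.0028 -0.0017 -0.0003] 343
s3 -0.03 40 w [-0.0195  0.0105] up [-0.0055  0.0209]
s3 -0.02 49 w [-0.0206  0.0093] up [-0.0084  0.0216]
s3 -0.01 93 w [-0.0178  0.0138] up [-0.0148  0.0211]
s3 0.0 5 w [-0.0172  0.0021] up [-0.0023  0.0166]
s3 front [-0.0024 -0.0015  0.0005] 339
```

View pics/m6.png

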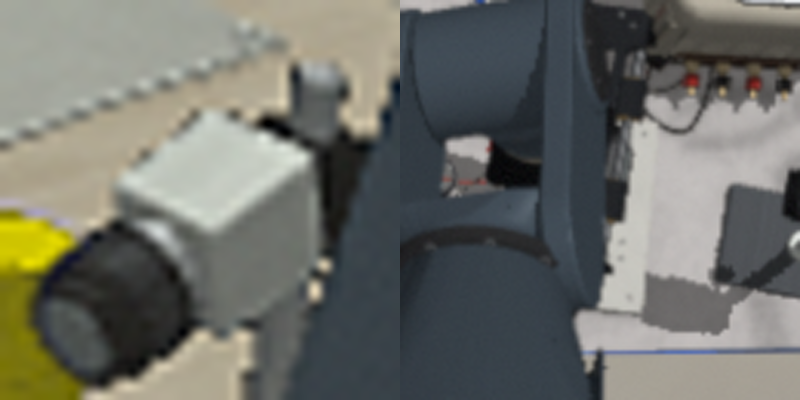

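The barrel is centred on my lens estimate to within 1 mm, with the front glass 0–2 mm back. Last check: how the relay sits in the hand.

```bash
python3 - <<'E'
from tgt import *
s=robot.sense(); R=s['orientation']; t=s['tool_pos']
for f in ('s5',):
    p,I,D=load(f);P=cloud(p,D); q=(P-t)@R   # tool coords
    m=(abs(q[...,0]-.018)<.006)&(abs(q[...,1])<.025)&(q[...,2]>-.03)&(q[...,2]<.035)
    k=q[m]; print(f,len(k),k.min(0).round(4),k.max(0).round(4))
    k=k[(k[:,2]>0.008)&(k[:,2]<.026)]; A=np.c_[k[:,1:],np.ones(len(k))]; c=np.linalg.lstsq(A,k[:,0],rcond=None)[0]; print(len(k),'back plane x',c.round(4),'median x',np.median(k[:,0]))
p,I,D=load('w4')
P=cloud(p,D); s4=np.array([.4498,.0574,.3091]); q=(P-s4)@R
m=(abs(q[...,0])<.03)&(abs(q[...,1])<.016)&(abs(q[...,2])<.04); k=q[m]
print('wrist',len(k),k.min(0).round(4),k.max(0).round(4))
tp=k[abs(k[:,2]+.027)<.004]; A=np.c_[tp[:,:2],np.ones(len(tp))]; print(len(tp),'top plane',np.linalg.lstsq(A,tp[:,2],rcond=None)[0].round(4),tp[:,0].min(),tp[:,0].max())
bk=k[(k[:,0]>.012)&(k[:,2]>-.022)&(k[:,2]<.014)]; A=np.c_[bk[:,1:],np.ones(len(bk))]; print(len(bk),'back',np.linalg.lstsq(A,bk[:,0],rcond=None)[0].round(4))
E
```

```text
s5 137 [ 0.0121 -0.0217 -0.0288] [0.02   0.024  0.0283]
37 back plane x [ 0.0389 -0.0964  0.0189] median x 0.01726066142258801
wrist 4438 [-0.0158 -0.016  -0.0298] [0.0201 0.016  0.0257]
2780 top plane [ 0.0179 -0.0009 -0.0271] -0.01578472109161 0.020147474566841298
1353 back [-0.0026  0.0005  0.0194]
```

```bash
python3 -m jog '{"xyz":[[0,0,0],[0,0,0],[0,0,0],[0,0,0],[0,0,0]],"turn":[[0,0,0],[0,0,0],[0,0,0],[0,0,0],[0,0,0]]}' && python3 -c "
from station import robot
print(robot.close_job())"
```

```text
time: 17.5
tool_pos: [0.4496, -0.0433, 0.2492]
orientation: [[0.204, 0.976, -0.073], [0.918, -0.216, -0.333], [-0.341, 0.001, -0.94]]
contact_force: [-0.7, -0.1, -0.7]
grip_width: 0.035
grip_force: 25.0
the job is handed in; nothing more can be done
None
```

I handed the job in at 17.5 s: the knob is wound to its zero stop, and the relay was then pulled and is held still about 12 cm from the lens, window facing it and leaned 20°; the timer was still seated after the pull, and I didn't re-measure the capacitor, though nothing was moved near it.

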